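# Click the marble jar's lid shut

### The arm

A 6-joint arm with a two-finger parallel gripper is mounted at the origin on the work surface. World frame = base frame: x ahead of the robot, y to its left, z up, the work surface at z = 0. Lengths are in m, angles in rad, forces in N, time in s.
With the tool pointing down it reaches from about 0.275 to 0.725 m from the base axis. Payload 5.6 kg.
Tool frame: the origin (TCP) lies at the very end of the fingers, on their centre line; the grasp point (between the pads) lies 19 mm behind it (tcp_to_grasp is the z of the grasp point in the tool frame, in m); z points along the fingers, y is the direction in which the jaws open and shut (so a half turn about z gives the same grasp; the last joint's range is limited). The gripper opens to 85 mm and grips with 20 to 120 N. Pads are 22 mm wide; open, the fingers measure 114 mm over their backs; the gripper's body (76 mm by 85 mm) begins 54 mm behind the grasp point. The pads swing forward as they close: fully open they stand 13 mm farther back than shut.
Start: joints at [1.503, 0.255, 0.108, 0, -1.424, -0.285], TCP at [0.19, 0.516, 0.231] pointing down, gripper open.
Joint ranges: [-2.95, 2.95], [-1.21, 1.97], [-1.09, 1.5], [-2.87, 1.71], [-2.94, -0.07], [-3.05, 3.05]. Speed limits (rad/s): [2.57, 2.57, 3.14, 3.14, 3.14, 3.14].

### API

Orientations are given as a rotation vector (axis times angle).
In Python, from station import * gives the robot as it stands. The module is installed in compiled form; this text tells all that it offers. Calls block until the motion is done:
- move_pose(position, orientation): joint-space move of the TCP to a pose.
- servo_line(position, rot=None, feed=0.15, stop_force=None): straight line of the TCP; rot=None keeps the orientation; feed is the mean speed in m/s. With stop_force (N) it stops when the force on the tool has changed by that much, and returns True; else False.
- move_j(angles): joint-space move.
- move_gripper(opening, f_grip=None): opening from 0.0 (shut) to 1.0 (fully open); f_grip is the grip in N (None keeps the last); returns when the fingers have stopped.
- dwell(seconds).
- ik(position, orientation): joint angles nearest the present ones, or None.
- observe(): the state.
- snapshot(name): name is "scene" or "top" or "wrist"; returns a dict with "image" (420x560x3 uint8, red, green, blue), "K" (3x3 intrinsics, pixels), "rvec" (rotation vector, rad) and "tvec" (3), from world to camera coordinates, as OpenCV has them. Camera axes: x right, y down, z forward; pixel columns grow to the right and rows downward; lengths in m; the calibration is good to about 2 mm. A picture is of the moment at which its call begins. There is no depth.
A pose or a line that the arm cannot do raises PlanningError and nothing moves.
- finish_job(): hands the job in, once; it reports no verdict.
Trained networks look in the newest picture that a camera, given by its name, has taken for a name from the list of things; names that differ only in an ending like _2 or _b are one class to them, and where a whole thing is asked for, a point or a joint stands for the part that bears it (a point fixed in the world has none). Each returns a list of dicts, best first, with "conf" (0 to 1); they miss things now and then, are a little off and sometimes report something else, mostly with a low value. They report only what shows in the picture. A call takes as long as a camera call. They do not tell look-alikes from the thing itself.
- search_frame(camera, query): "xyz" ([x, y, z] in m, in world coordinates, good to about 4 mm: the middle of the surface that is visible of it).
- spot_point(camera, query): "xyz" ([x, y, z] in m, in world coordinates, good to about 4 mm: a listed point, or the origin of a listed thing).
The state is a dict: "t": time; "joints": joint angles; "dq": joint speeds; "joint_efforts": joint torques, N m; "eef_pos": TCP position; "eef_rot": TCP orientation; "wrist_force": force on the tool from outside, world axes, zero at the start; "torque": the same for the moment, N m; "width": opening from 0.0 (shut) to 1.0 (fully open).
Only numpy, scipy, OpenCV 4.12 (cv2) and the standard library are available. Lean on these libraries where they do the work, as an engineer would, in place of code of your own. Each camera call takes 0.05 s, during which the arm holds its last target. There are 200 camera calls.

### The job

The marble jar's clip-on lid has only been laid on: press its four raised rim sections down with a fingertip, one at a time, until each clicks shut, starting with the section that has the pull tab and going round clockwise as seen from above. Do not lift, tilt or push the jar out of its place, do not shift the things around it or press the charging dock's button, and finish with the hand clear of everything.

Things in the scene. Friction and masses are not known exactly. Their poses are not given: they have to be found in the camera images.
- jar: squat round marble jar of blue glass, 120 mm wide, with a grey plastic clip-on lid 130 mm wide. Loose, about 0.9 kg. Origin at the centre of its underside on the shelf, z up, its x axis points to the lid's pull tab. Flat lid centre (radius 45 mm) at height 90 mm, with a small centre knob (22 mm wide) up to 106 mm. It stands on a foot 114 mm wide, so that straight presses of 10 to 20 N on the rim sections do not tip it.
- section1_top (a point): middle of the top face of rim section 1: the section with the flat pull tab (26 mm wide, sticking 25 mm out beyond the rim), on the jar's +x side. A quarter-circle arc of the lid's rim, 17 mm wide (radius 47 to 65 mm), about 80 mm long. The point lies at radius 56 mm, 100 mm above the shelf while open and 94 mm when clicked shut, and moves with the section.
- section1 (a joint): how far section 1 is pressed straight down (m): 0 open (standing 6 mm proud), 0.006 clicked shut. Starts to give at about 6 N downward, springs back up if let go before half-way (3 mm), snaps shut by itself and stays beyond it. Each section moves on its own.
- section2_top (a point): middle of the top face of rim section 2: next one clockwise seen from above, on the jar's -y side. A quarter-circle arc of the lid's rim, 17 mm wide (radius 47 to 65 mm), about 80 mm long. The point lies at radius 56 mm, 100 mm above the shelf while open and 94 mm when clicked shut, and moves with the section.
- section2 (a joint): how far section 2 is pressed straight down (m): 0 open (standing 6 mm proud), 0.006 clicked shut. Starts to give at about 6 N downward, springs back up if let go before half-way (3 mm), snaps shut by itself and stays beyond it. Each section moves on its own.
- section3_top (a point): middle of the top face of rim section 3: on the jar's -x side, opposite the pull tab. A quarter-circle arc of the lid's rim, 17 mm wide (radius 47 to 65 mm), about 80 mm long. The point lies at radius 56 mm, 100 mm above the shelf while open and 94 mm when clicked shut, and moves with the section.
- section3 (a joint): how far section 3 is pressed straight down (m): 0 open (standing 6 mm proud), 0.006 clicked shut. Starts to give at about 6 N downward, springs back up if let go before half-way (3 mm), snaps shut by itself and stays beyond it. Each section moves on its own.
- section4_top (a point): middle of the top face of rim section 4: on the jar's +y side, the last one clockwise. A quarter-circle arc of the lid's rim, 17 mm wide (radius 47 to 65 mm), about 80 mm long. The point lies at radius 56 mm, 100 mm above the shelf while open and 94 mm when clicked shut, and moves with the section.
- section4 (a joint): how far section 4 is pressed straight down (m): 0 open (standing 6 mm proud), 0.006 clicked shut. Starts to give at about 6 N downward, springs back up if let go before half-way (3 mm), snaps shut by itself and stays beyond it. Each section moves on its own.
- vase: black ceramic vase, 84 mm wide, 130 mm tall, loose; origin at the centre of its foot. Bystander.
- figurine: brass-tone metal figurine, 54 mm wide, 103 mm tall, loose; origin at the centre of its foot. Bystander.
- holder: dark silicone remote holder, 56 x 120 x 70 mm, loose, in the back row; origin at the centre of its underside. Bystander.
- remote1: beige remote, 20 x 42 x 130 mm, standing in the holder, its top 136 mm above the shelf; origin at its lower end. Bystander.
- remote2: second beige remote, the same, beside the first. Bystander.
- mug: white mug, 80 mm wide, 90 mm tall, loose, in the back row; origin at the centre of its underside. Bystander.
- dock_button (a joint): press button (20 mm wide) on the white charging dock in the back row (dock 90 x 130 mm, the phone on it reaches about 150 mm up): 0 up, 0.004 m pressed. Not part of the job.
Things that resemble listed ones, but are neither listed nor needed, are in the scene too. What is shaped like the jar but green or orange is not meant.

How it is judged:
On the way, in this order (a step that is already met when the one before it is completed fails the run):
1. the section with the pull tab is shut, those after it still open (value of joint section1 above 0.0045 m and value of joint each of section2, section3, section4 below 0.003 m), for 0.1 s.
2. the next section clockwise is shut, those after it still open (value of joint each of section1, section2 above 0.0045 m and value of joint each of section3, section4 below 0.003 m), for 0.1 s.
3. the section opposite the pull tab is shut, those after it still open (value of joint each of section1, section2, section3 above 0.0045 m and value of joint section4 below 0.003 m), for 0.1 s.
4. the last section is shut (value of joint each of section1, section2, section3, section4 above 0.0045 m), for 0.1 s.
At the end, for the whole second after the job is handed in: all four rim sections at least 4.8 mm down of 6 mm, the jar upright (within 0.06 rad), on the shelf, at rest and within 30 mm of where it stood, the vase, figurine, holder, remotes and mug within 20 mm of where they stood (value of joint each of section1, section2, section3, section4 above 0.0048 m and angle between jar's own z axis and vertical below 0.06 rad and height (world z) of jar below 0.004 m and distance of jar from where it was at the start of the episode below 0.03 m and linear speed of jar below 0.02 m/s and distance of each of vase, figurine, holder, remote1, remote2, mug from where it was at the start of the episode below 0.02 m); the robot touches nothing.
It fails at once if the jar is lifted or tipped (height (world z) of jar above 0.008 m or angle between jar's own z axis and vertical above 0.15 rad).
It fails at once if the jar is pushed or carried more than 30 mm from its place (distance of jar from where it was at the start of the episode above 0.03 m).
It fails at once if a bystander is shifted by more than 20 mm, lifted or knocked over (distance of any of vase, figurine, holder, remote1, remote2, mug from where it was at the start of the episode above 0.02 m).
It fails at once if the charging dock's button is pressed (value of joint dock_button above 0.0025 m).
It also fails if it takes over 43 s, if anything falls off the work surface, if the arm or the gripper's body presses on something with over 40 N, if the wrist force passes 120 N, or if a joint passes its speed limit or range.

## Working session

There is one attempt and no reset: what is moved stays moved. The work goes in short steps, each a Python script; the robot and the scene stay as the last script left them, time stands still between calls to the robot, and variables do not carry over. Pictures are saved under pics/ and viewed, about 8 in all and at most 12, crops included, and the job is handed in when it is done.

```bash
mkdir -p pics; python3 - <<'E'
from station import *
import cv2,numpy as np
for c in ("scene","top"):
    s=snapshot(c); cv2.imwrite(f"pics/{c}0.png",s["image"][:,:,::-1]); 
    print(c,s["K"][0][0],s["rvec"],s["tvec"])
    for q in ("jar","section1_top","section2_top","section3_top","section4_top","vase","figurine","holder","mug","dock_button"):
        print(q,[(np.round(d["xyz"],3).tolist(),round(d["conf"],2)) for d in spot_point(c,q)])
print(observe())
E
```

```text
scene 396.56896690488986 [ 1.91943805  1.29096264 -0.62475515] [-0.28188775 -0.24854548  1.51751618]
jar [([0.562, 0.266, -0.002], 0.86), ([0.357, 0.233, -0.001], 0.73)]
section1_top [([0.583, 0.508, 0.101], 0.56), ([0.414, 0.248, 0.099], 0.55), ([0.547, 0.318, 0.102], 0.45)]
section2_top [([0.619, 0.438, 0.1], 0.64), ([0.514, 0.253, 0.102], 0.61), ([0.548, 0.315, 0.102], 0.33)]
section3_top [([0.583, 0.214, 0.101], 0.76), ([0.304, 0.218, 0.1], 0.6)]
section4_top [([0.512, 0.254, 0.101], 0.71), ([0.507, 0.464, 0.097], 0.68), ([0.35, 0.283, 0.103], 0.65)]
vase [([0.533, 0.002, 0.001], 0.92)]
figurine [([0.546, -0.26, -0.003], 0.96)]
holder [([0.717, 0.261, 0.001], 0.68)]
mug [([0.766, 0.066, 0.004], 0.94)]Traceback (most recent call last):
  File "<stdin>", line 7, in <module>
ValueError: it knows: figurine, holder, jar, mug, remote, section1_top, section2_top, section3_top, section4_top, vase
```

```bash
python3 - <<'E'
from station import *
import cv2,numpy as np
for c in ("top",):
    s=snapshot(c); cv2.imwrite(f"pics/{c}0.png",s["image"][:,:,::-1]); 
    print(c,s["K"][0][0],s["rvec"],s["tvec"])
    for q in ("jar","section1_top","section2_top","section3_top","section4_top","vase","figurine","holder","mug"):
        print(q,[(np.round(d["xyz"],3).tolist(),round(d["conf"],2)) for d in spot_point(c,q)])
o=observe();print(o["t"],o["eef_rot"],o["wrist_force"])
E
```

```text
top 487.56394026424067 [ 2.18432933 -2.18121229  0.12926568] [0.05721882 0.5741066  1.23990856]
jar [([0.563, 0.265, -0.002], 0.73), ([0.567, 0.456, -0.002], 0.55)]
section1_top [([0.582, 0.509, 0.101], 0.88), ([0.545, 0.321, 0.098], 0.65), ([0.418, 0.244, 0.098], 0.58)]
section2_top [([0.371, 0.178, 0.1], 0.84), ([0.618, 0.285, 0.1], 0.75), ([0.62, 0.442, 0.1], 0.66), ([0.564, 0.265, 0.001], 0.2)]
section3_top [([0.548, 0.4, 0.099], 0.73), ([0.305, 0.217, 0.1], 0.62), ([0.581, 0.214, 0.098], 0.48), ([0.712, 0.29, 0.004], 0.44)]
section4_top [([0.512, 0.252, 0.097], 0.72), ([0.349, 0.283, 0.104], 0.63), ([0.51, 0.475, 0.1], 0.59)]
vase [([0.561, 0.265, 0.001], 0.69), ([0.532, -0.001, -0.002], 0.59), ([0.517, 0.254, 0.099], 0.26)]
figurine [([0.543, -0.258, -0.002], 0.54), ([0.71, 0.291, 0.005], 0.47)]
holder [([0.715, 0.262, -0.002], 0.66), ([0.766, 0.066, 0.003], 0.39)]
mug [([0.765, 0.064, 0.001], 0.91)]
1.0 [ 3.09282287e+00 -5.51326980e-01 -5.98513452e-05] [-0.66051211  0.26699426  0.3630218 ]
```

View pics/scene0.png

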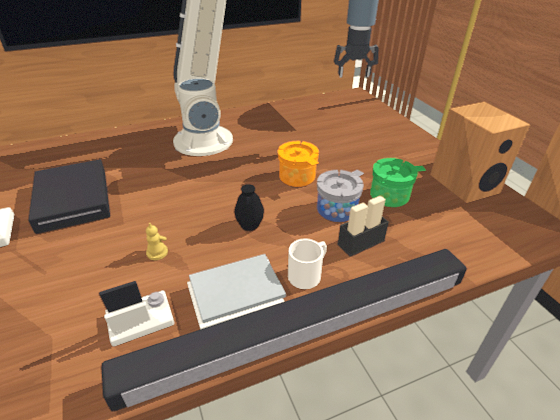

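View pics/top0.png

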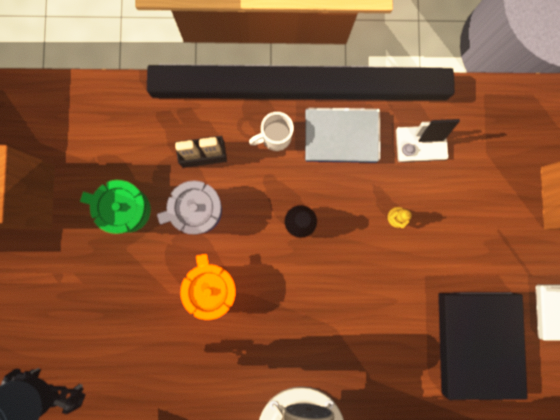

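Candidates are orange at scene (298,163) / top (208,291), green at scene (393,182) / top (119,207), and blue glass with a grey lid at scene (340,195) / top (194,207). I choose the blue one. Its tab is at top (165,217), so the tab faces about +y. Next I go above it for one close look.

```bash
cat > h.py <<'E'
from station import *
import numpy as np, cv2
from scipy.spatial.transform import Rotation as R
def down(yaw): # tool z down, tool x at heading yaw
    x=np.array([np.cos(yaw),np.sin(yaw),0]);z=np.array([0,0,-1.]);return R.from_matrix(np.c_[x,np.cross(z,x),z]).as_rotvec()
def best(p,yaw):
    q0=np.array(observe()["joints"]);c=[]
    for k in (0,np.pi):
        r=down(yaw+k);q=ik(p,r)
        if q is not None:c.append((np.abs(np.array(q)-q0).max(),list(q),r))
    return min(c,key=lambda a:a[0])
E
python3 - <<'E'
from h import *
move_gripper(0.0)
_,q,r=best([.563-.06,.245,.28],np.radians(107)-np.pi/2)
move_j(q)
s=snapshot("wrist");im=s["image"][:,:,::-1].copy()
for q in ("jar","section1_top","section2_top","section3_top","section4_top"):
    print(q,[(np.round(d["xyz"],3).tolist(),round(d["conf"],2)) for d in spot_point("wrist",q)])
for p in ([.563,.265,.106],[.546,.319,.1],[.617,.282,.1],[.580,.211,.1],[.509,.248,.1]):
    u=cv2.projectPoints(np.array([p]),np.array(s["rvec"]),np.array(s["tvec"]),np.array(s["K"]),None)[0].ravel();print(u)
    cv2.circle(im,(int(u[0]),int(u[1])),4,(0,0,255),1)
cv2.imwrite("pics/w1.png",im);o=observe();print(o["t"],o["joints"],o["eef_pos"])
E
```

```text
jar [([0.56, 0.265, 0.002], 0.72), ([0.359, 0.229, 0.0], 0.72), ([0.562, 0.45, -0.002], 0.68)]
section1_top [([0.582, 0.511, 0.1], 0.96), ([0.41, 0.241, 0.102], 0.93)]
section2_top [([0.616, 0.292, 0.101], 0.77), ([0.618, 0.443, 0.107], 0.7)]
section3_top [([0.586, 0.215, 0.098], 0.9), ([0.548, 0.401, 0.098], 0.65)]
section4_top [([0.509, 0.248, 0.101], 0.88), ([0.348, 0.289, 0.102], 0.76), ([0.506, 0.468, 0.103], 0.73)]
[280.62173649 133.13080784]
[227.80132044 133.30616608]
[280.13771585  74.92786681]
[333.56615994 132.46368459]
[281.11521466 184.79607155]
3.6083 [ 7.33821411e-01  2.66397556e-01  2.45215754e-01 -6.12318667e-05
 -1.54972453e+00  1.13446542e+00] [0.50273176 0.24549259 0.2799341 ]
```

View pics/w1.png

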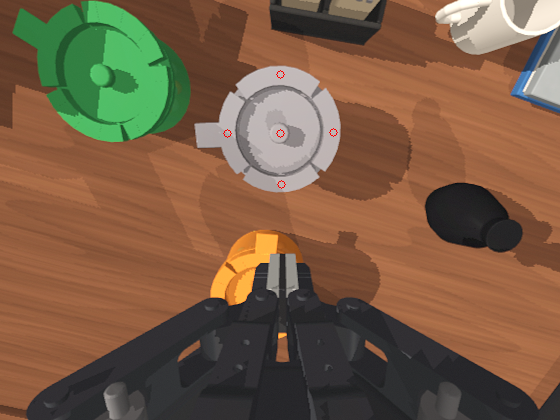

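The wrist view shows the grey lid at (281,133) with its tab at (207,135). The projected section points at (228,133), (280,75), (334,132) and (281,185) all land mid-rim, so I press.

```bash
cat > p.py <<'E'
from h import *
import sys
C=np.array([.563,.265])
def press(k):
    a=np.radians(107)-(k-1)*np.pi/2
    p=C+.055*np.array([np.cos(a),np.sin(a)])
    _,q,r=best([*p,.135],a)
    move_j(q); servo_line([*p,.108],feed=.08)
    f0=np.array(observe()["wrist_force"])
    hit=servo_line([*p,.0935],feed=.015,stop_force=17)
    o=observe();print(k,hit,np.round(o["eef_pos"],4),np.round(np.array(o["wrist_force"])-f0,1))
    dwell(.15); o=observe();print(np.round(o["eef_pos"],4),np.round(np.array(o["wrist_force"])-f0,1))
    servo_line([*p,.135],feed=.1)
    print("t",observe()["t"])
for k in map(int,sys.argv[1:]): press(k)
s=snapshot("wrist");spot=cv2.imwrite(f"pics/p{k}.png",s["image"][:,:,::-1])
for c in ("wrist","top"):
  if c=="top": snapshot(c)
  print(c,[(np.round(d["xyz"],3).tolist(),round(d["conf"],2)) for d in spot_point(c,"jar")])
E
python3 p.py 1
```

```text
1 False [0.5469 0.3176 0.0938] [-3.2 -1.   5.3]
[0.5469 0.3176 0.0938] [-3.4 -2.   6.2]
t 7.3
wrist [([0.36, 0.23, -0.003], 0.79), ([0.56, 0.266, 0.005], 0.75), ([0.565, 0.452, -0.002], 0.61)]
top [([0.563, 0.264, 0.002], 0.75), ([0.357, 0.224, -0.0], 0.74)]
```

```bash
python3 - <<'E'
from h import *
_,q,r=best([.503,.245,.2],np.radians(17)); move_j(q)
a=cv2.resize(snapshot("wrist")["image"][:,:,::-1][0:300,130:430],(400,400),interpolation=2)
b=cv2.resize(snapshot("scene")["image"][:,:,::-1][160:230,305:375],(400,400),interpolation=2)
cv2.imwrite("pics/c1.png",np.hstack([a,b]))
E
```

```text
(no output)
```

View pics/c1.png

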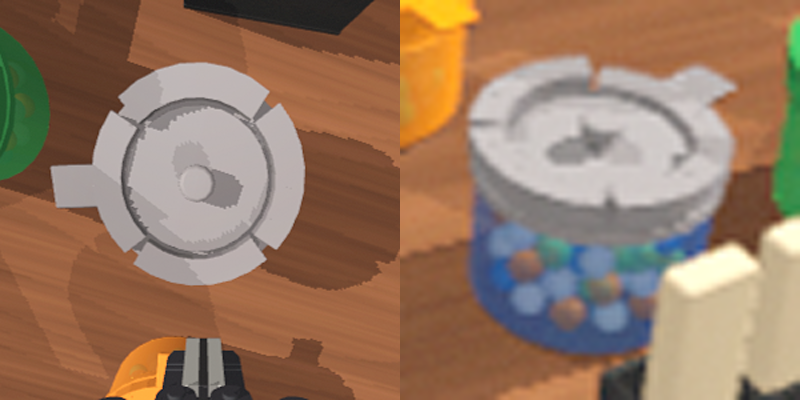

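Left half: section 1 looks lower than its neighbours, with a step at the gaps. Right half: a step shows at (595,75). The order can't be undone, so I confirm with a light 3 N touch before going on.

```bash
cat > t.py <<'E'
from h import *
import sys
C=np.array([.563,.265])
for k in map(int,sys.argv[1:]):
    a=np.radians(107)-(k-1)*np.pi/2
    p=C+.055*np.array([np.cos(a),np.sin(a)])
    _,q,r=best([*p,.135],a); move_j(q); servo_line([*p,.106],feed=.08)
    print(k,servo_line([*p,.0935],feed=.015,stop_force=3),observe()["eef_pos"][2])
    servo_line([*p,.13],feed=.1)
print(observe()["t"])
E
python3 t.py 1 && python3 p.py 2
```

```text
1 True 0.09381103337516476
12.1583
2 False [0.6155 0.281  0.0938] [-2.8 -1.   4.1]
[0.6156 0.281  0.0938] [-1.6 -0.3  4.9]
t 15.7917
wrist [([0.561, 0.268, 0.002], 0.67), ([0.562, 0.449, -0.003], 0.64)]
top [([0.566, 0.456, -0.001], 0.78), ([0.357, 0.226, -0.002], 0.64), ([0.565, 0.266, 0.0], 0.59)]
```

The touch met section 1 only at 93.8 mm, so it is shut. Section 2 behaved the same way and the jar hasn't moved. I continue with 3 and 4.

```bash
python3 p.py 3 4 && python3 - <<'E'
from h import *
_,q,r=best([.503,.245,.2],np.radians(17)); move_j(q)
a=cv2.resize(snapshot("wrist")["image"][:,:,::-1][0:300,130:430],(400,400),interpolation=2)
b=cv2.resize(snapshot("scene")["image"][:,:,::-1][160:230,305:375],(400,400),interpolation=2)
cv2.imwrite("pics/c2.png",np.hstack([a,b]));print(observe()["t"])
E
```

```text
3 False [0.579  0.2123 0.0938] [-2.9 -1.8  5.4]
[0.579  0.2123 0.0938] [-2.5 -1.4  5.3]
t 19.675
4 False [0.5103 0.2489 0.0938] [-3.   0.3  4.9]
[0.5103 0.2489 0.0938] [-3.2  0.1  4.4]
t 23.2917
wrist [([0.559, 0.267, 0.001], 0.94), ([0.561, 0.45, -0.002], 0.84)]
top [([0.358, 0.227, -0.005], 0.85), ([0.568, 0.456, 0.0], 0.64), ([0.564, 0.268, 0.003], 0.62), ([0.535, 0.0, -0.003], 0.19)]
23.9583
```

View pics/c2.png

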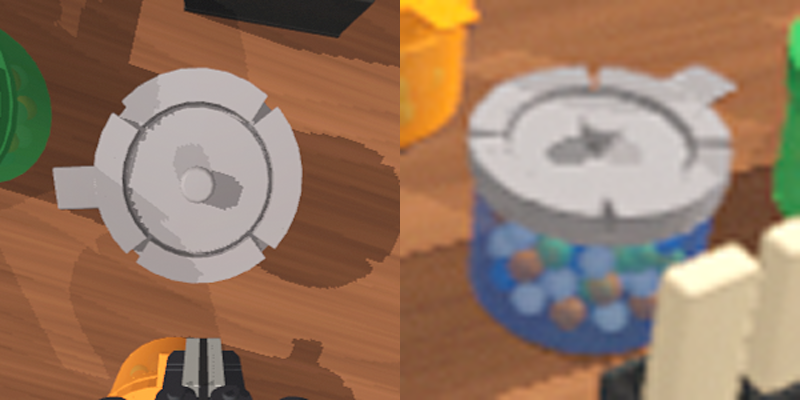

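All four sections are now level and the rim is even, in both the wrist view (ring centre (197,180)) and the scene view. The jar is in place and the hand is clear at z = 0.2, so I hand in.

```bash
python3 -c "
from station import *
finish_job()"
```

```text
the job is handed in; nothing more can be done
```

I pressed all four rim sections of the blue jar's lid shut with the closed fingertips, tab section first and then clockwise. The job was handed in at about 24 s with the hand clear at 0.2 m, and it returns no verdict.

- **Sections:** each press ended at 93.8 mm against about 5 N, and never came near the 17 N stop. A light touch afterwards met section 1 only at 93.8 mm, so it had stayed shut. I did not re-touch sections 2 to 4, but the last picture shows all four level.
- **Jar and surroundings:** the jar was detected within about 4 mm of its first position, which is within the detector's error. I did not measure the bystanders again or check the dock button; the arm worked only around the jar.

No check failed or disagreed.

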